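Start up the cutting corner: light, extractor, saw

TASK

Start up the cutting corner with the three cordless switch boxes on the bench: press the button of the round box (bench light), then the button of the square box (dust extractor), then the long bar button of the oblong box (saw), in that order. Press each with a light fingertip push, never hard, until it is fully in, where it stays by itself. Do not lift, tip or shove the boxes, leave everything else on the bench where it is, and finish with the hand clear.

Things in the scene. Friction and masses are not known exactly. Their poses are not given: they have to be found in the camera images.
- round_switch: loose cordless switch box, grey plastic, about 0.5 kg, stands on the bench: round puck-shaped housing 90 mm across, top face 40 mm above its underside; origin at the centre of its underside, z up. Its black button is in the middle of its top
- round_top (a point): centre of the top of the round box's button (round, 36 mm across); it goes down with the button. Out, it is 60 mm above the box's underside and 20 mm proud of the housing; fully in and let go it is 12 mm proud. The cap is soft: it gives up to 8 mm at about 1.2 N per mm, on top of the button's travel, and springs back when let go
- round_button (a joint): how far that button is pushed in, m: about 0 = out, 0.008 = fully in against its stop. Slides straight down against about 3 N of drag; has no return spring and stays where it is left. Does not count the give of the soft cap: a fingertip bottoms the button after about 11 mm and the cap after 16 mm in all; more than 25 N on a box is too hard
- square_switch: loose cordless switch box, grey plastic, about 0.5 kg, stands on the bench: square housing 96 x 96 mm, top face 50 mm above its underside; origin at the centre of its underside, z up. Its black button is in the middle of its top
- square_top (a point): centre of the top of the square box's button (square, 36 x 36 mm); it goes down with the button. Out, it is 70 mm above the box's underside and 20 mm proud of the housing; fully in and let go it is 12 mm proud. The cap is soft: it gives up to 8 mm at about 1.2 N per mm, on top of the button's travel, and springs back when let go
- square_button (a joint): how far that button is pushed in, m: about 0 = out, 0.008 = fully in against its stop. Slides straight down against about 3 N of drag; has no return spring and stays where it is left. Does not count the give of the soft cap: a fingertip bottoms the button after about 11 mm and the cap after 16 mm in all; more than 25 N on a box is too hard
- long_switch: loose cordless switch box, grey plastic, about 0.5 kg, stands on the bench: oblong housing 74 mm (own x) by 136 mm (own y), top face 45 mm above its underside; origin at the centre of its underside, z up. Its black button is in the middle of its top
- long_top (a point): centre of the top of the long box's button (a bar 30 mm (own x) by 80 mm (own y)); it goes down with the button. Out, it is 65 mm above the box's underside and 20 mm proud of the housing; fully in and let go it is 12 mm proud. The cap is soft: it gives up to 8 mm at about 1.2 N per mm, on top of the button's travel, and springs back when let go
- long_button (a joint): how far that button is pushed in, m: about 0 = out, 0.008 = fully in against its stop. Slides straight down against about 3 N of drag; has no return spring and stays where it is left. Does not count the give of the soft cap: a fingertip bottoms the button after about 11 mm and the cap after 16 mm in all; more than 25 N on a box is too hard
- offcut: timber offcut, 90 x 160 x 45 mm high; loose bystander, origin at the centre of its underside
- jar_screws: clip-top jar, 90 mm wide, 108 mm high; loose bystander, origin at the centre of its underside
- jar_dowels: clip-top jar, 90 mm wide, 108 mm high; loose bystander, origin at the centre of its underside
- canister: clear square canister with white lid, 106 x 106 x 133 mm high; loose bystander, origin at the centre of its underside
- drill: cordless drill standing on its battery, about 120 x 76 mm at the foot, 180 mm long, 212 mm high; loose bystander, origin at the centre of its underside
- bottle: water bottle, 68 mm wide, 200 mm high; loose bystander, origin at the centre of its underside
- tape: tape measure on edge, 90 x 40 x 64 mm high; loose bystander, origin at the centre of its underside
- screwdriver: screwdriver lying flat, 190 mm long; loose bystander
There are look-alikes about, which are no part of the job. What is shaped like the round_switch but yellow is not meant. What is shaped like the square_switch but yellow is not meant.

How it is judged:
By the outcome, as a careful person would: the job done as asked, in the order asked, and still so for the second after the job is handed in, with the robot touching nothing.
It also fails if it takes over 48 s, if anything falls off the work surface, if the arm or the gripper's body presses on something with over 40 N, if the wrist force passes 120 N, or if a joint passes its speed limit or range.

ROBOT

A 7-joint arm with a two-finger parallel gripper is mounted at the origin on the work surface. World frame = base frame: x ahead of the robot, y to its left, z up, the work surface at z = 0. Lengths are in m, angles in rad, forces in N, time in s.
With the tool pointing down it reaches from about 0.4 to 0.85 m from the base axis. Payload 4.4 kg.
Tool frame: the origin (TCP) lies at the very end of the fingers, on their centre line; the grasp point (between the pads) lies 19 mm behind it (bot.hold_point_z is the distance from the TCP to the grasp point, in m); z points along the fingers, y is the line along which they close (so a half turn about z gives the same grasp; the last joint's range is limited). The gripper opens to 94 mm and grips with 3 to 60 N. Pads are 16 mm wide; open, the fingers measure 119 mm over their backs; the gripper's body (75 mm by 177 mm) begins 78 mm behind the grasp point.
Start: joints at [-1.364, 0.628, 0.038, 1.517, -0.027, 0.996, -0.02], TCP at [0.175, 0.626, 0.205] pointing down, gripper open.
Joint ranges: [-3.06, 3.06], [-0.37, 2.12], [-1.25, 1.32], [0.18, 2.47], [-1.1, 4.24], [0.23, 1.98], [-2.94, 2.94]. Speed limits (rad/s): [2.57, 2.57, 3.14, 3.14, 3.14, 3.14, 3.14].

INTERFACE

Orientations are given as a unit quaternion [w, x, y, z].
In Python, from rig import bot gives the robot as it stands. The module is installed in compiled form; this text tells all that it offers.
- The arm moves only by the tool step_arm, never from a script. Its argument "commands" is a list of rows, each a list of 3 entries, a list of its own where there are three numbers: the shift along the tool's x, y, z in m, then the turn, a rotation vector about the tool's x, y, z in rad, then the closure, from 0 (fully open) to 1 (shut). A call has 1 to 10 rows; each row shifts and turns the commanded pose from where the row before left it, along the tool's axes as they then stand; what a row does not reach is not made up. A row lasts 1/10 s, in which the tool goes at most 50 mm and 8.59 degrees, less where a joint would pass 70% of its speed; a pose out of reach is approached as far as the arm can. A call is refused whole if a number of a shift passes 0.05 or a number of a turn 0.15, either way. A call with a gripper value outside its range is refused whole. The fingers move at their own pace and stop on an object; "grip_force" is the grip in N (left out, the last holds). Time passes only in rows, so rows that do not move let the fingers close. It gives the time, the measured TCP pose, the force, the opening and the grip force at its end, in the units of the state.
- bot.read_state(): the state, without advancing time (a new reading comes with each control period).
- bot.grab_frame(name): name is "scene" or "side" or "wrist"; returns the picture (420x560x3 uint8, red, green, blue); there is no depth.
- bot.camera_model(name): a dict with "camera_matrix" (3x3 intrinsics, pixels), "k1" (the pictures are not rectified: a ray, as slopes to the right and down, at radius r is drawn at 1 + k1 r^2 times it, then the intrinsics apply), "R" (3x3) and "t" (3): a world point X has camera coordinates R X + t. Camera axes: x right, y down, z forward; pixel columns grow to the right and rows downward; lengths in m; the calibration is good to about 2 mm. A picture is of the moment at which its call begins: read the wrist's pose just before it. camera_model takes no time and is no camera call; for the wrist camera it gives the pose at the moment of the call.
- bot.finish_job(): hands the job in; it is judged then, once.
The state is a dict: "time": time; "joint_pos": joint angles; "qd": joint speeds; "joint_efforts": joint torques, N m; "position": TCP position; "orientation": TCP orientation; "force": force on the tool from outside, world axes, zero at the start; "moment": the same for the moment, N m; "gripper_width": opening from 0.0 (shut) to 1.0 (fully open); "gripper_force": force on a finger pad.
Only numpy, scipy, OpenCV 4.12 (cv2) and the standard library are available. Lean on these libraries where they do the work, as an engineer would, in place of code of your own. Each camera call takes 0.05 s, during which the arm holds its last target. There are 200 camera calls.

## Working session

There is one attempt and no reset: what is moved stays moved. The work goes in short steps, Python scripts to look and compute and a tool call to move; the robot and the scene stay as the last step left them, time stands still between calls to the robot, and variables do not carry over. Pictures are saved under pics/ and viewed, at most 10 in all, crops included, and the job is handed in when it is done.

Besides the shell and the picture viewer there is one more tool, called after "Call:" by a JSON object that holds its "name" and its "arguments". step_arm: Moves the arm, as the interface text tells. Its arguments: {"type":"object","properties":{"commands":{"type":"array","items":{"type":"array"}},"grip_force":{"type":"number"}},"required":["commands"]}

```bash
mkdir -p pics; python3 - <<'E'
from rig import bot
import cv2,numpy as np,pickle
s=bot.read_state();print(s['time'],s['position'],s['orientation'],s['force'],s['gripper_width'])
for n in("scene","side"):
    m=bot.camera_model(n);f=bot.grab_frame(n);cv2.imwrite(f"pics/{n}0.png",f[...,::-1]);pickle.dump(m,open(f"{n}.pkl","wb"))
    print(n,m['camera_matrix'].tolist(),m['k1'],(-m['R'].T@m['t']).round(3),m['R'][2].round(2))
E
```

```text
0.0 [0.17491694 0.62535333 0.20459062] [-1.14975312e-04  1.35985860e-01  9.90710361e-01 -9.01748952e-04] [-0.52258224  1.30543824  0.17650567] 1.0016165878676762
scene [[380.36395320279354, 0.0, 282.14427117429375], [0.0, 380.36395320279354, 210.66599758516523], [0.0, 0.0, 1.0]] -0.06656198390819122 [ 1.027 -0.595  0.902] [-0.39  0.57 -0.73]
side [[421.2385601126943, 0.0, 283.6626298121699], [0.0, 421.2385601126943, 216.4575644245891], [0.0, 0.0, 1.0]] -0.04381570938933837 [0.545 0.802 0.778] [ 0.06 -0.72 -0.7 ]
```

View pics/scene0.png

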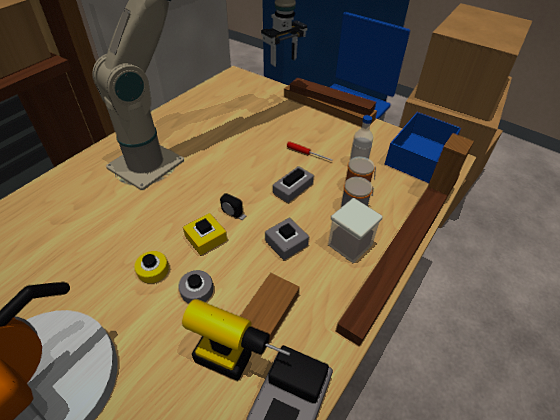

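View pics/side0.png

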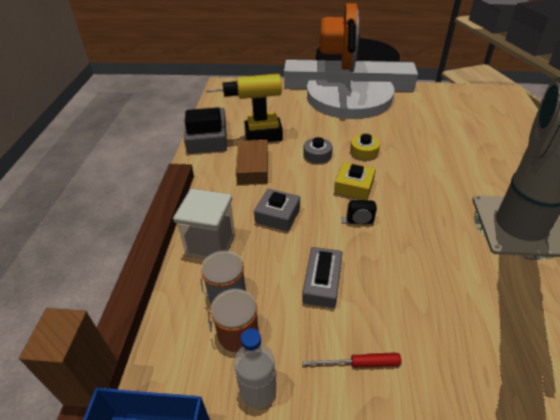

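Scene picture: the grey round box is at (196,284), grey square at (287,238) and grey oblong at (293,183). Look-alikes are the yellow round at (152,265), the yellow square at (205,232) and the grey/black charger at (290,385). The side view shows the same boxes at (318,148), (277,208) and (323,275). I choose the grey ones, and check them in one close crop mosaic.

```bash
cat > h.py <<'E'
import cv2,numpy as np,pickle
def ray(m,uv):
    K=m['camera_matrix'];d=(np.array(uv,float)-[K[0,2],K[1,2]])/K[0,0];x=d.copy()
    for _ in range(20): x=d/(1+m['k1']*(x@x))
    v=m['R'].T@np.array([x[0],x[1],1]);return -m['R'].T@m['t'],v/np.linalg.norm(v)
def tri(m1,u1,m2,u2):
    A=np.zeros((3,3));b=np.zeros(3);L=[]
    for m,u in((m1,u1),(m2,u2)):
        c,v=ray(m,u);P=np.eye(3)-np.outer(v,v);A+=P;b+=P@c;L.append((c,P))
    X=np.linalg.solve(A,b);return X,max(np.linalg.norm(P@(X-c)) for c,P in L)
def plane(m,u,z):
    c,v=ray(m,u);return (c+v*(z-c[2])/v[2])
E
python3 - <<'E'
from h import *
M={n:pickle.load(open(n+'.pkl','rb')) for n in('scene','side')}
I={n:cv2.imread(f'pics/{n}0.png') for n in M}
px={'round':((195,281),(318,143)),'square':((288,231),(277,200)),'long':((293,178),(323,268))}
H={'round':.06,'square':.07,'long':.065}
rows=[]
for k,ps in px.items():
    B={};tiles=[]
    for n,p in zip(M,ps):
        g=cv2.cvtColor(I[n],cv2.COLOR_BGR2GRAY);mask=(g<45).astype(np.uint8)
        nl,lab,st,ce=cv2.connectedComponentsWithStats(mask,connectivity=4)
        l=lab[p[1],p[0]];B[n]=ce[l]
        print(k,n,'lab',l,'box',st[l],'c',ce[l].round(1),'plane top',plane(M[n],ce[l],H[k]).round(4),'bot',plane(M[n],ce[l],H[k]-.01).round(4))
        c=I[n][p[1]-25:p[1]+30,p[0]-32:p[0]+32]
        tiles.append(cv2.resize(c,None,fx=5,fy=5,interpolation=cv2.INTER_NEAREST)[:200+0 or None][:, :])
    rows.append(tiles)
    print('  tri',*[a.round(4) for a in tri(M['scene'],B['scene'],M['side'],B['side'])])
im=np.vstack([np.hstack([r[i] for r in rows]) for i in(0,1)])
cv2.imwrite('pics/crop.png',cv2.resize(im,(800,459)))
E
```

```text
round scene lab 405 box [188 274  14  15 156] c [194.4 280.9] plane top [ 0.5409 -0.2776  0.06  ] bot [ 0.5352 -0.2738  0.05  ]
round side lab 146 box [313 138  11  10  86] c [317.8 142.1] plane top [ 0.5329 -0.263   0.06  ] bot [ 0.5327 -0.2778  0.05  ]
  tri [ 0.5341 -0.2745  0.0513] 0.0016
square scene lab 369 box [279 223  16  16 170] c [286.7 230.8] plane top [ 0.6398 -0.0027  0.07  ] bot [0.6352 0.0044 0.06  ]
square side lab 181 box [269 192  17  15 183] c [276.7 199.3] plane top [0.6324 0.0122 0.07  ] bot [0.6336 0.001  0.06  ]
  tri [0.6346 0.0032 0.0614] 0.0012
long scene lab 293 box [283 168  21  19 204] c [293.1 177.1] plane top [0.5209 0.2042 0.065 ] bot [0.5149 0.2138 0.055 ]
long side lab 200 box [315 252  17  32 376] c [323.1 267.7] plane top [0.5136 0.2215 0.065 ] bot [0.5131 0.2134 0.055 ]
  tri [0.5139 0.2138 0.0549] 0.0008
```

View pics/crop.png

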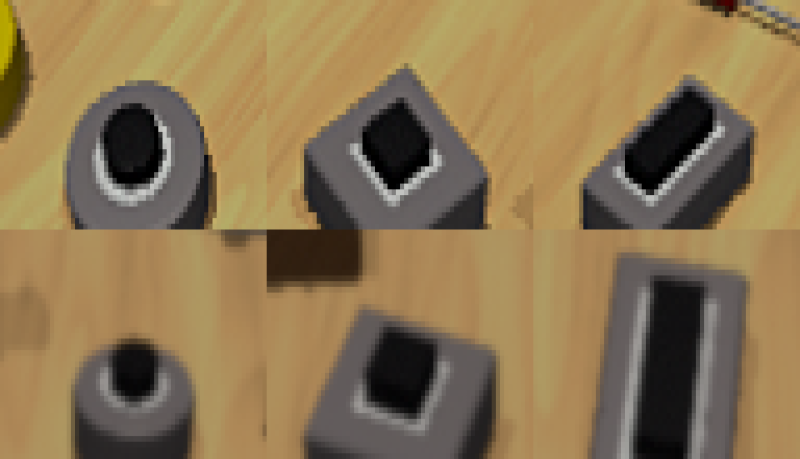

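The crop confirms all three are grey boxes with black buttons in a white bezel. The mid-button heights of 0.051, 0.061 and 0.055 match buttons 20 mm proud on boxes standing at z=0. Next I check the tall neighbours for clearance to the gripper body.

```bash
python3 - <<'E'
from h import *
M={n:pickle.load(open(n+'.pkl','rb')) for n in('scene','side')}
for k,a,b in(('drill rear',(186,312),(282,84)),('drill chuck',(268,345),(224,89)),('bit tip',(288,352),(207,91)),('bottle cap',(367,119),(251,334)),('canister lid',(357,217),(205,209))):
    print(k,*[x.round(3) for x in tri(M['scene'],a,M['side'],b)])
print('drill foot',plane(M['scene'],(220,367),0),plane(M['side'],(263,133),0))
from rig import bot
from scipy.spatial.transform import Rotation as R
s=bot.read_state();Q=R.from_quat(np.roll(s['orientation'],-1)).as_matrix();print(Q.round(3))
for n,p in(('round',(.534,-.2745,.12)),('square',(.6346,.0035,.12)),('long',(.5139,.2138,.12))):
    print(n,(Q.T@(np.array(p)-s['position'])).round(3))
E
```

```text
drill rear [ 0.649 -0.389  0.181] 0.001
drill chuck [ 0.825 -0.347  0.181] 0.006
bit tip [ 0.87  -0.334  0.182] 0.002
bottle cap [0.632 0.469 0.197] 0.003
canister lid [0.79  0.116 0.124] 0.004
drill foot [ 0.72357142 -0.39297244  0.        ] [ 0.71592744 -0.3960886   0.        ]
[[-0.963  0.269 -0.   ]
 [ 0.269  0.963 -0.002]
 [-0.    -0.002 -1.   ]]
round [-0.588 -0.77   0.086]
square [-0.61  -0.475  0.085]
long [-0.437 -0.305  0.085]
```

Call:
{"name": "step_arm", "arguments": {"commands": [[[-0.04, -0.027, 0], [0, 0, 0], 1], [[-0.04, -0.027, 0], [0, 0, 0], 1], [[-0.04, -0.027, 0], [0, 0, 0], 1], [[-0.04, -0.027, 0], [0, 0, 0], 1], [[-0.04, -0.027, 0], [0, 0, 0], 1], [[-0.04, -0.027, 0], [0, 0, 0], 1], [[-0.04, -0.027, 0], [0, 0, 0], 1], [[-0.04, -0.027, 0], [0, 0, 0], 1], [[-0.04, -0.027, 0], [0, 0, 0], 1], [[-0.04, -0.027, 0], [0, 0, 0], 1]], "grip_force": 5}}

```text
time: 1.1
position: [0.4883, 0.2565, 0.2053]
orientation: [-0.0, 0.136, 0.991, -0.0]
force: [1.0, 0.5, -0.2]
gripper_width: 0.183
gripper_force: 0.0
```

Call:
{"name": "step_arm", "arguments": {"commands": [[[-0.015, -0.032, 0], [0, 0, 0], 1], [[-0.015, -0.032, 0], [0, 0, 0], 1], [[-0.015, -0.032, 0], [0, 0, 0], 1], [[-0.015, -0.032, 0], [0, 0, 0], 1], [[-0.015, -0.032, 0], [0, 0, 0], 1], [[-0.015, -0.032, 0], [0, 0, 0], 1], [[-0.015, -0.032, 0], [0, 0, 0], 1], [[-0.015, -0.032, 0], [0, 0, 0], 1], [[-0.015, -0.032, 0], [0, 0, 0], 1], [[0, 0, 0], [0, 0, 0], 1]]}}

```text
time: 2.1
position: [0.54, -0.062, 0.2052]
orientation: [0.0, 0.14, 0.99, -0.002]
force: [0.3, -0.1, 0.3]
gripper_width: 0.004
gripper_force: 0.0
```

Call:
{"name": "step_arm", "arguments": {"commands": [[[-0.0085, -0.0345, 0.01], [0, 0, 0], 1], [[-0.0085, -0.0345, 0.01], [0, 0, 0], 1], [[-0.0085, -0.0345, 0.01], [0, 0, 0], 1], [[-0.0085, -0.0345, 0.01], [0, 0, 0], 1], [[-0.0085, -0.0345, 0.01], [0, 0, 0], 1], [[-0.0085, -0.0345, 0.01], [0, 0, 0], 1], [[0, 0, 0], [0, 0, 0], 1], [[0, 0, 0], [0, 0, 0], 1]]}}

```text
time: 2.9
position: [0.5328, -0.2683, 0.1447]
orientation: [-0.001, 0.137, 0.991, 0.001]
force: [-0.4, 0.1, 0.3]
gripper_width: 0.005
gripper_force: 0.0
```

```bash
python3 - <<'E'
from h import *
from rig import bot
s=bot.read_state();m=bot.camera_model('wrist');f=bot.grab_frame('wrist')
print(s['time'],s['position'],s['orientation'],s['force']);print((-m['R'].T@m['t']).round(3),m['R'][2].round(2))
cv2.imwrite('pics/w1.png',f[...,::-1]);pickle.dump(m,open('w1.pkl','wb'))
def proj(X):
    c=m['R']@X+m['t'];x=c[:2]/c[2];x=x*(1+m['k1']*(x@x));K=m['camera_matrix'];return x*K[0,0]+K[:2,2]
print(proj(np.array([.534,-.2745,.06])),proj(np.array([.534,-.2745,.04])))
g=cv2.cvtColor(f,cv2.COLOR_RGB2GRAY);nl,lab,st,ce=cv2.connectedComponentsWithStats((g<45).astype(np.uint8),connectivity=4)
for i in range(1,nl):
    if 200<st[i,4]<60000: print(st[i],ce[i].round(1),plane(m,ce[i],.06).round(4))
E
```

```text
2.9 [ 0.53282409 -0.26829557  0.14473635] [-7.14975173e-04  1.36618990e-01  9.90623275e-01  5.18052190e-04] [-0.44822745  0.11219415  0.34972493]
[ 0.465 -0.249  0.325] [ 0.23 -0.07 -0.97]
[273.45058191 218.47422191] [273.84801335 213.06284477]
[ 497    0   63   60 1774] [537.1  31.9] [ 0.4376 -0.0148  0.06  ]
[ 384   24   53   52 2486] [409.8  49.7] [ 0.4256 -0.1259  0.06  ]
[173  41  45  47 821] [193.5  61.4] [ 0.3863 -0.301   0.06  ]
[ 485  181   75   91 1791] [504.6 222.6] [ 0.5984 -0.063   0.06  ]
[ 254  195   37   40 1160] [272.1 214.3] [ 0.5299 -0.2746  0.06  ]
[544 218  16  39 457] [553.1 237.8] [ 0.6286 -0.0144  0.06  ]
[275 237   9  97 487] [279.4 288.4] [ 0.6043 -0.2886  0.06  ]
[    3   271   276    99 11781] [191.5 319.4] [ 0.6142 -0.3849  0.06  ]
[  285   271   272    93 13979] [384.2 316.2] [ 0.6643 -0.1945  0.06  ]
[    0   362   560    58 25094] [278.7 397. ] [ 0.7342 -0.3262  0.06  ]
```

View pics/w1.png

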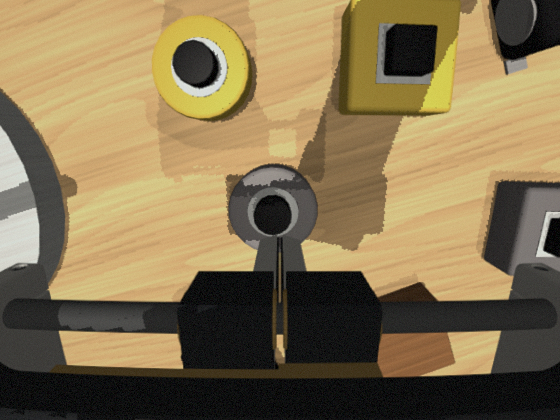

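Wrist view: the round grey box's button is at (272,214), within a few mm of the triangulated point, and the shut fingertips are just above it. I descend to just above the cap.

Call:
{"name": "step_arm", "arguments": {"commands": [[[-0.0015, -0.006, 0.015], [0, 0, 0], 1], [[0, 0, 0.02], [0, 0, 0], 1], [[0, 0, 0.02], [0, 0, 0], 1], [[0, 0, 0.015], [0, 0, 0], 1], [[0, 0, 0.005], [0, 0, 0], 1], [[0, 0, 0], [0, 0, 0], 1], [[0, 0, 0], [0, 0, 0], 1]]}}

```text
time: 3.65
position: [0.5337, -0.2745, 0.0709]
orientation: [0.0, 0.136, 0.991, -0.0]
force: [0.1, -0.6, 0.0]
gripper_width: 0.005
gripper_force: 0.0
```

Call:
{"name": "step_arm", "arguments": {"commands": [[[0, 0, 0.004], [0, 0, 0], 1], [[0, 0, 0.004], [0, 0, 0], 1], [[0, 0, 0.004], [0, 0, 0], 1], [[0, 0, 0.003], [0, 0, 0], 1], [[0, 0, 0], [0, 0, 0], 1]]}}

```text
time: 4.15
position: [0.5334, -0.2749, 0.0553]
orientation: [0.0, 0.136, 0.991, -0.0]
force: [1.2, -0.3, 3.1]
gripper_width: 0.005
gripper_force: 1.2
```

Call:
{"name": "step_arm", "arguments": {"commands": [[[0, 0, 0.002], [0, 0, 0], 1], [[0, 0, 0.002], [0, 0, 0], 1], [[0, 0, 0.002], [0, 0, 0], 1], [[0, 0, 0], [0, 0, 0], 1], [[0, 0, 0], [0, 0, 0], 1]]}}

```text
time: 4.65
position: [0.5334, -0.2749, 0.0495]
orientation: [0.0, 0.136, 0.991, -0.0]
force: [0.4, -1.4, 3.5]
gripper_width: 0.008
gripper_force: 1.6
```

Call:
{"name": "step_arm", "arguments": {"commands": [[[0, 0, 0.0015], [0, 0, 0], 1], [[0, 0, 0.0015], [0, 0, 0], 1], [[0, 0, 0], [0, 0, 0], 1], [[0, 0, 0], [0, 0, 0], 1], [[0, 0, 0], [0, 0, 0], 1]]}}

```text
time: 5.15
position: [0.5334, -0.2749, 0.0468]
orientation: [0.0, 0.136, 0.991, -0.0]
force: [0.1, 0.5, 6.4]
gripper_width: 0.004
gripper_force: 3.2
```

Force rose from the 3 N drag to 6.4 N at 13 mm depth, so the round button is bottomed ((13.2-8)·1.2 ≈ 6.3 N). I lift and go to the square box.

Call:
{"name": "step_arm", "arguments": {"commands": [[[0, 0, -0.008], [0, 0, 0], 1], [[0, 0, -0.02], [0, 0, 0], 1], [[0, 0, -0.035], [0, 0, 0], 1], [[0, 0, -0.035], [0, 0, 0], 1], [[-0.002, 0.03, 0], [0, 0, 0], 1], [[-0.002, 0.03, 0], [0, 0, 0], 1], [[-0.002, 0.03, 0], [0, 0, 0], 1], [[-0.002, 0.03, 0], [0, 0, 0], 1], [[-0.002, 0.03, 0], [0, 0, 0], 1], [[-0.002, 0.03, 0], [0, 0, 0], 1]]}}

```text
time: 6.15
position: [0.5925, -0.1034, 0.1441]
orientation: [-0.001, 0.136, 0.991, -0.0]
force: [0.4, 0.1, 0.7]
gripper_width: 0.006
gripper_force: 0.0
```

Call:
{"name": "step_arm", "arguments": {"commands": [[[-0.003, 0.03, 0], [0, 0, 0], 1], [[-0.003, 0.03, 0], [0, 0, 0], 1], [[-0.003, 0.03, 0], [0, 0, 0], 1], [[-0.002, 0.02, 0], [0, 0, 0], 1], [[0, 0, 0], [0, 0, 0], 1], [[0, 0, 0], [0, 0, 0], 1]]}}

```text
time: 6.75
position: [0.6326, -0.003, 0.1442]
orientation: [-0.001, 0.136, 0.991, -0.001]
force: [-0.2, -1.2, 0.1]
gripper_width: 0.004
gripper_force: 0.0
```

```bash
python3 - <<'E'
from h import *
from rig import bot
s=bot.read_state();m=bot.camera_model('wrist');f=bot.grab_frame('wrist')
print(s['time'],s['position'],s['orientation'],s['force'])
cv2.imwrite('pics/w2.png',f[...,::-1])
g=cv2.cvtColor(f,cv2.COLOR_RGB2GRAY);nl,lab,st,ce=cv2.connectedComponentsWithStats((g<45).astype(np.uint8),connectivity=4)
for i in range(1,nl):
    if 500<st[i,4]<5000: print(st[i],ce[i].round(1),plane(m,ce[i],.06).round(4),plane(m,ce[i],.07).round(4))
# round button check in fixed views
M={n:pickle.load(open(n+'.pkl','rb')) for n in('scene','side')};C=[]
for n,p in(('scene',(195,282)),('side',(318,144))):
    f=bot.grab_frame(n);g=cv2.cvtColor(f,cv2.COLOR_RGB2GRAY)
    cv2.imwrite(f'pics/{n}1.png',f[...,::-1])
    nl,lab,st,ce=cv2.connectedComponentsWithStats((g<45).astype(np.uint8),connectivity=4);l=lab[p[1],p[0]];print(n,l,st[l],ce[l].round(1));C+=[M[n],ce[l]]
print(tri(*C))
E
```

```text
6.75 [ 0.63264339 -0.00301527  0.14415177] [-6.15570362e-04  1.36098503e-01  9.90694804e-01 -7.89973289e-04] [-0.20546574 -1.19488012  0.10439023]
[  40    0   57   49 2448] [68.4 23. ] [ 0.4262 -0.1271  0.06  ] [ 0.4314 -0.1216  0.07  ]
[209   0  45  27 907] [233.1  10.8] [0.4589 0.007  0.06  ] [0.4629 0.0073 0.07  ]
[ 439    0  103   40 3423] [487.2  16.7] [0.5159 0.2072 0.06  ] [0.5177 0.1999 0.07  ]
[ 27 149  32  45 550] [ 44.2 171.9] [ 0.534  -0.2006  0.06  ] [ 0.5352 -0.1924  0.07  ]
[ 267  193   40   43 1627] [286.4 214.1] [0.6329 0.0032 0.06  ] [0.6303 0.0037 0.07  ]
scene 408 [188 276  14  12 130] [194.7 281.7]
side 27 [313 140  10   7  61] [317.9 143. ]
(array([ 0.53413053, -0.27468746,  0.04788241]), np.float64(0.001861005208647732))
```

The round button now sits 12 mm proud: its mid-height dropped about 4 mm, as it should for full travel, and the box has not moved. The square button is at (286,214) in the wrist view, about (0.633, 0.003).

Call:
{"name": "step_arm", "arguments": {"commands": [[[0.0005, 0.006, 0.013], [0, 0, 0], 1], [[0, 0, 0.02], [0, 0, 0], 1], [[0, 0, 0.02], [0, 0, 0], 1], [[0, 0, 0.01], [0, 0, 0], 1], [[0, 0, 0], [0, 0, 0], 1], [[0, 0, 0], [0, 0, 0], 1]]}}

```text
time: 7.5
position: [0.6348, 0.004, 0.0815]
orientation: [0.0, 0.136, 0.991, -0.0]
force: [-1.0, -0.8, 0.3]
gripper_width: 0.003
gripper_force: 0.0
```

Call:
{"name": "step_arm", "arguments": {"commands": [[[0, 0, 0.004], [0, 0, 0], 1], [[0, 0, 0.004], [0, 0, 0], 1], [[0, 0, 0.004], [0, 0, 0], 1], [[0, 0, 0.003], [0, 0, 0], 1], [[0, 0, 0], [0, 0, 0], 1], [[0, 0, 0], [0, 0, 0], 1]]}}

```text
time: 8.1
position: [0.6349, 0.0042, 0.0667]
orientation: [0.0, 0.136, 0.991, 0.0]
force: [0.1, 0.2, 2.2]
gripper_width: 0.003
gripper_force: 1.0
```

Need z ≈ 0.0567 (13.3 mm in).

Call:
{"name": "step_arm", "arguments": {"commands": [[[0, 0, 0.002], [0, 0, 0], 1], [[0, 0, 0.002], [0, 0, 0], 1], [[0, 0, 0.002], [0, 0, 0], 1], [[0, 0, 0.001], [0, 0, 0], 1], [[0, 0, 0], [0, 0, 0], 1], [[0, 0, 0], [0, 0, 0], 1]]}}

```text
time: 8.7
position: [0.6349, 0.0042, 0.0596]
orientation: [0.0, 0.136, 0.991, 0.0]
force: [0.8, 0.5, 3.2]
gripper_width: 0.008
gripper_force: 1.6
```

Call:
{"name": "step_arm", "arguments": {"commands": [[[0, 0, 0.0015], [0, 0, 0], 1], [[0, 0, 0.0015], [0, 0, 0], 1], [[0, 0, 0], [0, 0, 0], 1], [[0, 0, 0], [0, 0, 0], 1], [[0, 0, 0], [0, 0, 0], 1]]}}

```text
time: 9.2
position: [0.6349, 0.0042, 0.0569]
orientation: [0.0, 0.136, 0.991, 0.0]
force: [0.5, 0.6, 6.3]
gripper_width: 0.007
gripper_force: 3.2
```

Call:
{"name": "step_arm", "arguments": {"commands": [[[0, 0, -0.008], [0, 0, 0], 1], [[0, 0, -0.02], [0, 0, 0], 1], [[0, 0, -0.03], [0, 0, 0], 1], [[0, 0, -0.03], [0, 0, 0], 1], [[0.025, 0.024, 0], [0, 0, 0], 1], [[0.025, 0.024, 0], [0, 0, 0], 1], [[0.025, 0.024, 0], [0, 0, 0], 1], [[0.025, 0.024, 0], [0, 0, 0], 1], [[0.025, 0.024, 0], [0, 0, 0], 1], [[0.025, 0.024, 0], [0, 0, 0], 1]]}}

```text
time: 10.2
position: [0.5269, 0.1839, 0.1441]
orientation: [-0.001, 0.136, 0.991, -0.001]
force: [0.6, 0.5, 0.1]
gripper_width: 0.006
gripper_force: 0.0
```

Call:
{"name": "step_arm", "arguments": {"commands": [[[0.023, 0.025, 0], [0, 0, 0], 1], [[0, 0, 0], [0, 0, 0], 1], [[0, 0, 0], [0, 0, 0], 1]]}}

```text
time: 10.5
position: [0.5124, 0.2138, 0.1442]
orientation: [-0.001, 0.135, 0.991, -0.001]
force: [0.3, 0.2, -0.1]
gripper_width: -0.0
gripper_force: 0.0
```

```bash
python3 - <<'E'
from h import *
from rig import bot
s=bot.read_state();m=bot.camera_model('wrist');f=bot.grab_frame('wrist')
print(s['time'],s['position'],s['force'])
cv2.imwrite('pics/w3.png',f[...,::-1])
g=cv2.cvtColor(f,cv2.COLOR_RGB2GRAY);nl,lab,st,ce=cv2.connectedComponentsWithStats((g<45).astype(np.uint8),connectivity=4)
for i in range(1,nl):
    if 500<st[i,4]<9000: print(st[i],ce[i].round(1),plane(m,ce[i],.055).round(4))
M={n:pickle.load(open(n+'.pkl','rb')) for n in('scene','side')};C=[]
for n,p in(('scene',(287,232)),('side',(277,201))):
    f=bot.grab_frame(n);g=cv2.cvtColor(f,cv2.COLOR_RGB2GRAY)
    cv2.imwrite(f'pics/{n}2.png',f[...,::-1])
    nl,lab,st,ce=cv2.connectedComponentsWithStats((g<45).astype(np.uint8),connectivity=4);l=lab[p[1],p[0]];print(n,l,st[l],ce[l].round(1));C+=[M[n],ce[l]]
print(tri(*C))
E
```

```text
10.5 [0.51244183 0.21377268 0.14418216] [ 0.32291326  0.24110541 -0.14042516]
[  10  137   87   75 3149] [ 46.9 173.1] [0.4155 0.0141 0.055 ]
[ 235  192   89   46 2973] [279.5 214.5] [0.5126 0.2135 0.055 ]
[106 349  37  19 585] [124.2 358.3] [0.6246 0.0045 0.055 ]
scene 382 [279 225  16  14 135] [286.4 231.8]
side 40 [270 195  15  12 133] [277.  200.5]
(array([0.63402919, 0.00285136, 0.05692007]), np.float64(0.0013264208570835532))
```

View pics/w3.png

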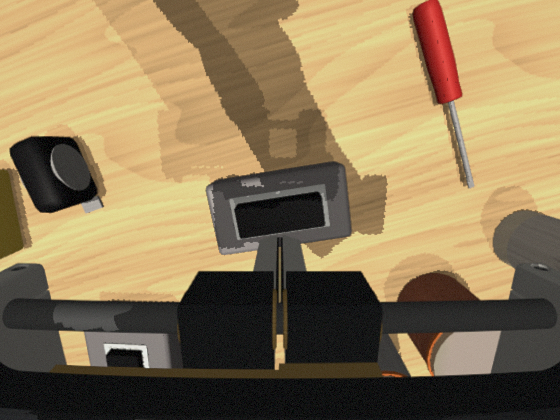

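Wrist view: the bar button is at (280,214), directly under the tips and within 1 mm of (0.513, 0.2135). The square button's mid-height has dropped 4.5 mm, so it is fully in.

Call:
{"name": "step_arm", "arguments": {"commands": [[[0, 0, 0.015], [0, 0, 0], 1], [[0, 0, 0.02], [0, 0, 0], 1], [[0, 0, 0.02], [0, 0, 0], 1], [[0, 0, 0.013], [0, 0, 0], 1], [[0, 0, 0], [0, 0, 0], 1], [[0, 0, 0], [0, 0, 0], 1]]}}

```text
time: 11.25
position: [0.5139, 0.213, 0.0766]
orientation: [0.0, 0.136, 0.991, -0.0]
force: [-0.1, 0.0, 0.6]
gripper_width: 0.004
gripper_force: 0.0
```

Call:
{"name": "step_arm", "arguments": {"commands": [[[0, 0, 0.004], [0, 0, 0], 1], [[0, 0, 0.004], [0, 0, 0], 1], [[0, 0, 0.004], [0, 0, 0], 1], [[0, 0, 0.002], [0, 0, 0], 1], [[0, 0, 0], [0, 0, 0], 1], [[0, 0, 0], [0, 0, 0], 1]]}}

```text
time: 11.85
position: [0.5137, 0.2137, 0.0627]
orientation: [0.0, 0.136, 0.991, 0.0]
force: [0.1, 1.1, 2.8]
gripper_width: 0.006
gripper_force: 1.1
```

Call:
{"name": "step_arm", "arguments": {"commands": [[[0, 0, 0.002], [0, 0, 0], 1], [[0, 0, 0.002], [0, 0, 0], 1], [[0, 0, 0.002], [0, 0, 0], 1], [[0, 0, 0.002], [0, 0, 0], 1], [[0, 0, 0], [0, 0, 0], 1], [[0, 0, 0], [0, 0, 0], 1]]}}

```text
time: 12.45
position: [0.5137, 0.2137, 0.0545]
orientation: [0.0, 0.136, 0.991, 0.0]
force: [0.2, 1.5, 3.3]
gripper_width: 0.003
gripper_force: 1.6
```

Call:
{"name": "step_arm", "arguments": {"commands": [[[0, 0, 0.0015], [0, 0, 0], 1], [[0, 0, 0.0015], [0, 0, 0], 1], [[0, 0, 0], [0, 0, 0], 1], [[0, 0, 0], [0, 0, 0], 1], [[0, 0, 0], [0, 0, 0], 1]]}}

```text
time: 12.95
position: [0.5137, 0.2137, 0.0518]
orientation: [0.0, 0.136, 0.991, 0.0]
force: [-0.3, -0.0, 6.6]
gripper_width: 0.004
gripper_force: 3.2
```

Bottomed (6.6 N). I lift clear and check all three.

Call:
{"name": "step_arm", "arguments": {"commands": [[[0, 0, -0.008], [0, 0, 0], 1], [[0, 0, -0.02], [0, 0, 0], 1], [[0, 0, -0.04], [0, 0, 0], 1], [[0, 0, -0.04], [0, 0, 0], 1], [[0, 0, -0.04], [0, 0, 0], 1], [[0.02, 0.02, -0.02], [0, 0, 0], 1], [[0.02, 0.02, 0], [0, 0, 0], 1], [[0.02, 0.02, 0], [0, 0, 0], 1], [[0, 0, 0], [0, 0, 0], 1], [[0, 0, 0], [0, 0, 0], 1]]}}

```text
time: 13.95
position: [0.471, 0.2872, 0.2191]
orientation: [-0.001, 0.135, 0.991, -0.001]
force: [0.8, -0.1, 0.4]
gripper_width: 0.001
gripper_force: 0.0
```

```bash
python3 - <<'E'
from h import *
from rig import bot
s=bot.read_state();print(s['time'],s['position'],s['force'])
M={n:pickle.load(open(n+'.pkl','rb')) for n in('scene','side')};T=[]
F={n:bot.grab_frame(n) for n in M}
px={'round':((195,282),(318,144)),'square':((287,232),(277,201)),'long':((293,178),(323,269))}
for k,ps in px.items():
    C=[]
    for n,p in zip(M,ps):
        g=cv2.cvtColor(F[n],cv2.COLOR_RGB2GRAY);nl,lab,st,ce=cv2.connectedComponentsWithStats((g<45).astype(np.uint8),connectivity=4);l=lab[p[1],p[0]];print(k,n,l,st[l],ce[l].round(1));C+=[M[n],ce[l]]
    print(*tri(*C))
cv2.imwrite('pics/end.png',F['scene'][...,::-1])
E
```

```text
13.95 [0.4710117  0.28719458 0.21913533] [ 0.79128952 -0.0783693   0.36211603]
round scene 403 [188 276  14  13 131] [194.6 281.8]
round side 27 [314 140   9   7  58] [317.9 143.1]
[ 0.53390259 -0.27466507  0.04749209] 0.0019485767111265566
square scene 362 [279 225  16  14 135] [286.4 231.8]
square side 44 [270 195  15  12 133] [277.  200.5]
[0.63402919 0.00285136 0.05692007] 0.0013264208570835532
long scene 287 [283 170  21  17 175] [293.1 177.8]
long side 56 [316 254  15  30 333] [323.1 268.6]
[0.51379995 0.21391664 0.0516912 ] 0.0008796742025210372
```

View pics/end.png

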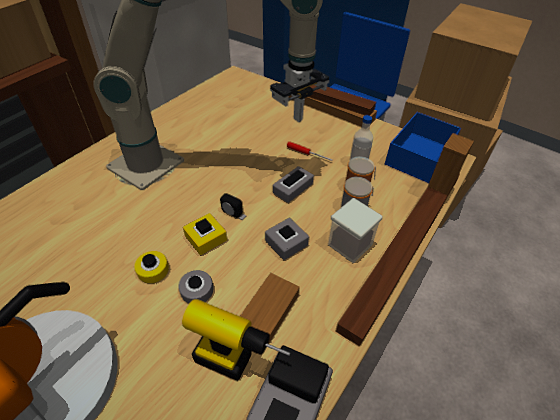

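All three buttons are lower, at (195,282), (286,232) and (293,178). Nothing else has moved and the hand is clear, so I hand in.

```bash
python3 -c "
from rig import bot
print(bot.finish_job())"
```

```text
the job is handed in; nothing more can be done
None
```

I pressed the round, square and oblong buttons fully in, in that order, with settled force readings of at most 6.6 N. The boxes and everything else stayed where they were, the hand is clear, and the job was handed in at about 14 s.

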